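# Unload, reload and restart a bench incubator

### The job

The incubator's run is over: draw its tray out, stand each finished jar upright on the steel cooling block, then put every culture dish from the bench flat into a tray pocket of its own and slide the loaded tray fully home so that its front plate closes the mouth. Then start the next run by pressing its keys fully down, one at a time, in this order: the round key (wake), the square key next to the round one (temperature programme), the square key next to the long bar (timer), and the long bar (start). Leave the middle square key alone, never press the start bar while the tray is not home, and do not disturb the bottle and tip box standing by.

Things in the scene. Friction and masses are not known exactly. Their poses are not given: they have to be found in the camera images.
- incubator: White bench incubator, fixed, 280 mm wide, 200 mm deep. Origin at bench height under the middle of its front face (plane x = 0); x points into it, away from the robot. Its floor, 12 mm high, runs out 205 mm in front as a 204 mm wide apron. Mouth 184 mm wide, 46 mm high, narrowing inside to 172. Above it a flat key deck, 70 mm high, 80 mm deep, keys in a row 36 mm behind the face; then a 108 mm hood.
- tray_grip (a point): Loose dish tray (350 g): middle of its pull fin, 23 mm above its underside; x into the machine, z up. Fin: black upright tab 40 mm long (x), 12 thick, 34 high. 28 mm ahead is the rear of the 6 mm white front plate (200 wide, top 50 mm up), then the bed, 132 long, 166 wide, 7 thick. Home, the plate is against the face, this point at x -28, y 0, z 35 mm in the incubator's frame. Starts home or up to 15 mm ajar.
- pocket0 (a point): Centre of the floor of the tray's front left pocket (seen from the robot; front is nearest the pull fin), 3 mm above the tray's underside. Pocket 62 mm square, 4 mm deep; pocket centres are 92 mm apart across (y) and 64 mm along (x).
- pocket1 (a point): Centre of the floor of the tray's front right pocket (seen from the robot; front is nearest the pull fin), 3 mm above the tray's underside. Pocket 62 mm square, 4 mm deep; pocket centres are 92 mm apart across (y) and 64 mm along (x).
- pocket2 (a point): Centre of the floor of the tray's rear left pocket (seen from the robot; front is nearest the pull fin), 3 mm above the tray's underside. Pocket 62 mm square, 4 mm deep; pocket centres are 92 mm apart across (y) and 64 mm along (x).
- pocket3 (a point): Centre of the floor of the tray's rear right pocket (seen from the robot; front is nearest the pull fin), 3 mm above the tray's underside. Pocket 62 mm square, 4 mm deep; pocket centres are 92 mm apart across (y) and 64 mm along (x).
- dish0_center (a point): Closed round culture dish, 55 mm diameter, 17 mm high, about 30 g: its centre, half-way up (8.5 mm over its underside); z up when it lies right way up. None if this dish is absent in this run. Starts lying flat on the bench to the left or right of the machine.
- dish1_center (a point): Closed round culture dish, 55 mm diameter, 17 mm high, about 30 g: its centre, half-way up (8.5 mm over its underside); z up when it lies right way up. None if this dish is absent in this run. Starts lying flat on the bench to the left or right of the machine.
- dish2_center (a point): Closed round culture dish, 55 mm diameter, 17 mm high, about 30 g: its centre, half-way up (8.5 mm over its underside); z up when it lies right way up. None if this dish is absent in this run. Starts lying flat on the bench to the left or right of the machine.
- dish3_center (a point): Closed round culture dish, 55 mm diameter, 17 mm high, about 30 g: its centre, half-way up (8.5 mm over its underside); z up when it lies right way up. None if this dish is absent in this run. Starts lying flat on the bench to the left or right of the machine.
- jar0_center (a point): Finished sample jar with ribbed white screw lid, cylinder 55 mm diameter, 36 mm high (twice as high as a dish), about 90 g: its centre, 18 mm over its underside; z up when upright. None if this jar is absent in this run. Starts upright in a pocket of the tray.
- jar1_center (a point): Finished sample jar with ribbed white screw lid, cylinder 55 mm diameter, 36 mm high (twice as high as a dish), about 90 g: its centre, 18 mm over its underside; z up when upright. None if this jar is absent in this run. Starts upright in a pocket of the tray.
- cooling_block: Fixed flat grooved steel cooling block, 190 mm long (its x), 84 mm wide (y), 14 mm high, on the bench to the right of the machine; origin centre of its underside, z up.
- key_round_top (a point): Top centre of the round key (30 mm across) at the left end of the key row, as seen from the robot; its z axis points up out of the deck. At rest it stands 79 mm above the bench and 9 mm above the deck; it goes straight down 5 mm against a spring (about 2 N to start, 5 N at the stop) and springs back when released.
- key_round (a joint): Travel of the round key (30 mm across) at the left end of the key row, as seen from the robot in m: 0 up (rest), 0.005 fully pressed; a press counts from 0.0038 on.
- key_square_a_top (a point): Top centre of the left one of the three alike square keys (24 mm), next to the round key; its z axis points up out of the deck. At rest it stands 79 mm above the bench and 9 mm above the deck; it goes straight down 5 mm against a spring (about 2 N to start, 5 N at the stop) and springs back when released.
- key_square_a (a joint): Travel of the left one of the three alike square keys (24 mm), next to the round key in m: 0 up (rest), 0.005 fully pressed; a press counts from 0.0038 on.
- key_square_b (a joint): Travel of the middle square key (24 mm), half-way between the left and right square keys (which are 90 mm apart) in m: 0 up (rest), 0.005 fully pressed; a press counts from 0.0038 on.
- key_square_c_top (a point): Top centre of the right one of the three square keys (24 mm), next to the long bar key; its z axis points up out of the deck. At rest it stands 79 mm above the bench and 9 mm above the deck; it goes straight down 5 mm against a spring (about 2 N to start, 5 N at the stop) and springs back when released.
- key_square_c (a joint): Travel of the right one of the three square keys (24 mm), next to the long bar key in m: 0 up (rest), 0.005 fully pressed; a press counts from 0.0038 on.
- key_bar_top (a point): Top centre of the long bar key (52 mm long across the machine, 24 mm wide) at the right end of the row; its z axis points up out of the deck. At rest it stands 79 mm above the bench and 9 mm above the deck; it goes straight down 5 mm against a spring (about 2 N to start, 5 N at the stop) and springs back when released.
- key_bar (a joint): Travel of the long bar key (52 mm long across the machine, 24 mm wide) at the right end of the row in m: 0 up (rest), 0.005 fully pressed; a press counts from 0.0038 on.
- reagent_bottle: Bystander: capped glass bottle, 70 mm diameter, 150 mm high; origin centre of the underside.
- tip_box: Bystander: closed pipette-tip box 85 x 120 x 70 mm; origin centre of the underside.
There are look-alikes about, which are no part of the job. Leave any blue or purple look-alike of the part that bears dish3_center alone. Leave any blue look-alike of the part that bears dish1_center alone.

How it is judged:
By the outcome, as a careful person would: the job done as asked, in the order asked, and still so for the second after the job is handed in, with the robot touching nothing.
Of jar0, jar1 only 1 to 2 are there at a start; the rules pass over those that are not, and their reading is None.
Of dish0, dish1, dish2, dish3 only 2 to 4 are there at a start; the rules pass over those that are not, and their reading is None.
At some moment in a run one of dish0, dish1, dish2, dish3 may be knocked a few centimetres aside while the robot is not near it.
Once in a run the grip may slacken for a moment while it holds something.
It also fails if it takes over 210 s, if anything falls off the work surface, if the arm or the gripper's body presses on something with over 40 N, if the wrist force passes 120 N, or if a joint passes its speed limit or range.

### The arm

A 6-joint arm with a two-finger parallel gripper is mounted at the origin on the work surface. World frame = base frame: x ahead of the robot, y to its left, z up, the work surface at z = 0. Lengths are in m, angles in rad, forces in N, time in s.
With the tool pointing down it reaches from about 0.4 to 0.825 m from the base axis. Payload 7 kg.
Tool frame: the origin (TCP) lies at the very end of the fingers, on their centre line; the grasp point (between the pads) lies 19 mm behind it; z points along the fingers, y is the line along which they close (so a half turn about z gives the same grasp; the last joint's range is limited). The gripper opens to 88 mm and grips with 3 to 60 N. Pads are 19 mm wide; open, the fingers measure 130 mm over their backs; the gripper's body (78 mm by 193 mm) begins 47 mm behind the grasp point.
Start: joints at [-0.878, 0.359, 0.012, 0, -1.224, -0.288], TCP at [0.266, -0.62, 0.227] pointing down, gripper open.
Joint ranges: [-3.07, 3.07], [-1.43, 2.12], [-1.02, 1.25], [-3.03, 1.67], [-3.05, -0], [-3.03, 3.03]. Speed limits (rad/s): [2.39, 2.39, 3.01, 3.14, 3.14, 3.14].

### API

Orientations are given as [roll, pitch, yaw] about the fixed x, y, z axes, in that order (R = Rz(yaw) Ry(pitch) Rx(roll)).
In Python, from station import arm gives the robot as it stands.
- The arm moves only by the tool step_arm, never from a script. Its argument "rows" is a list of rows, each a list of 5 numbers: the shift along the world's x, y, z in m, then the turn about the world's z in rad, then the finger opening in m, from 0 to 0.0876. In form: [[x, y, z, spin, gripper], ...]. A call has 1 to 20 rows; each row is the pose to reach, as a shift and turn from the pose commanded when the call began; what a row does not reach only later rows make up. A row lasts 1/10 s, in which the tool goes at most 50 mm and 8.59 degrees, less where a joint would pass 70% of its speed; a pose out of reach is approached as far as the arm can. A call with a gripper value outside its range is refused whole. The fingers move at their own pace and stop on an object; "newtons" is the grip in N (left out, the last holds). Time passes only in rows, so rows that repeat a pose let the fingers close. It gives the time, the measured TCP pose, the force, the opening and the grip force at its end, in the units of the state.
- arm.get_state(): the state, without advancing time (a new reading comes with each control period).
- arm.grab_frame(name): name is "scene" or "top" or "wrist"; returns a dict with "color" (400x640x3 uint8, blue, green, red), "vfov" (degrees; the focal length in pixels is half the picture's height over the tangent of half this angle, whatever the lens; pixels are square), "cx", "cy" (the principal point, pixels), "rvec" (rotation vector, rad) and "tvec" (3), from world to camera coordinates, as OpenCV has them. Camera axes: x right, y down, z forward; pixel columns grow to the right and rows downward; lengths in m; the calibration is good to about 2 mm. A picture is of the moment at which its call begins. There is no depth.
- arm.job_done(): hands the job in; it is judged then, once.
The state is a dict: "t": time; "q": joint angles; "qd": joint speeds; "joint_efforts": joint torques, N m; "eef_pos": TCP position; "ee_rot": TCP orientation; "force": force on the tool from outside, world axes, zero at the start; "moment": the same for the moment, N m; "width": finger opening in m; "gripper_force": force on a finger pad.
Only numpy, scipy, OpenCV 4.12 (cv2) and the standard library are available. Lean on these libraries where they do the work, as an engineer would, in place of code of your own. Each camera call takes 0.05 s, during which the arm holds its last target. There are 200 camera calls.

## Working session

There is one attempt and no reset: what is moved stays moved. The work goes in short steps, Python scripts to look and compute and a tool call to move; the robot and the scene stay as the last step left them, time stands still between calls to the robot, and variables do not carry over. Pictures are saved under pics/ and viewed, at most 14 in all, crops included, and the job is handed in when it is done.

Besides the shell and the picture viewer there is one more tool, called after ">>>" as a command line: name --pt "numbers of a row" for each row, then --argument value for the rest. step_arm: Moves the arm, as the interface text tells. Its arguments: {"type":"object","properties":{"rows":{"type":"array"},"newtons":{"type":"number"}},"required":["rows"]}

```bash
ls; mkdir -p pics; cat > h.py <<'E'
import numpy as np, cv2
from station import arm
def grab(n):
    f=arm.grab_frame(n); im=np.asarray(f["color"]); H=im.shape[0]
    fl=H/2/np.tan(np.radians(f["vfov"])/2)
    K=np.array([[fl,0,f["cx"]],[0,fl,f["cy"]],[0,0,1.]])
    R=cv2.Rodrigues(np.array(f["rvec"],float))[0]; t=np.array(f["tvec"],float).ravel()
    return dict(im=im.copy(),K=K,R=R,t=t)
def ray(c,u,v,z):
    d=c["R"].T@np.linalg.inv(c["K"])@np.array([u,v,1.]); o=-c["R"].T@c["t"]
    return o+d*(z-o[2])/d[2]
def proj(c,p):
    q=c["K"]@(c["R"]@np.array(p,float)+c["t"]); return q[:2]/q[2]
E
python3 - <<'E'
from h import *
for n in("scene","top"):
    c=grab(n); cv2.imwrite(f"pics/{n}0.png",c["im"]); print(n,-c["R"].T@c["t"],c["K"][0,0],c["R"][2])
s=arm.get_state(); print(s["t"],s["eef_pos"],s["ee_rot"],s["width"])
E
```

```text
pics
scene [1.31169822 0.37436633 0.68605384] 370.8267928735996 [-0.73272326 -0.3467653  -0.58555141]
top [0.36308333 0.0057591  1.15732369] 452.0537820148468 [ 0.1790752   0.00556375 -0.98381966]
0.1 [ 0.26565498 -0.62004525  0.22571768] [ 3.14008916e+00 -1.39265954e-04 -2.73687342e+00] 0.08769463839588527
```

View pics/top0.png

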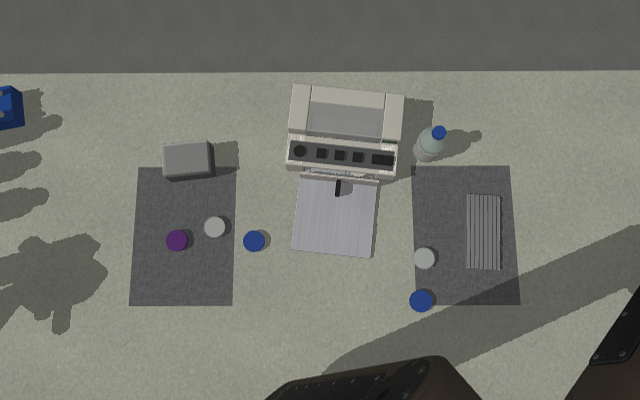

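View pics/scene0.png

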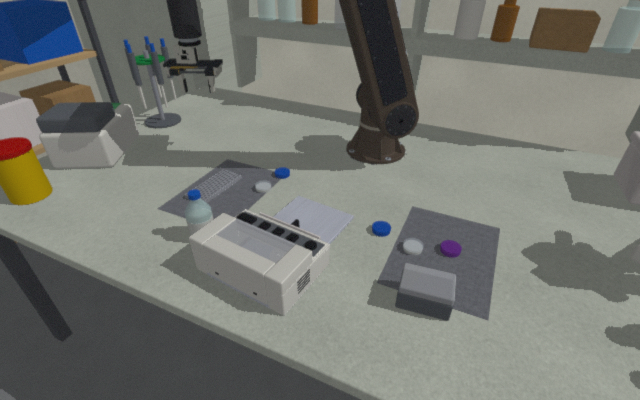

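The top view shows these candidates for a dish:
- white discs at (215,227) and (424,258)
- blue discs at (254,240) and (421,300)
- a purple disc at (177,240)

The two white ones are the dishes; the blue and purple ones are look-alikes. The fin is at about (338,187), the keys run from (300,151) to (383,160), and the block is at (484,232). The bottle is at (432,145) and the tip box at (188,160). Next I'll measure these and check one crop.

```bash
cat > m.py <<'E'
from h import *
def blobs(mask,amin=60):
    n,l,s,c=cv2.connectedComponentsWithStats(mask.astype(np.uint8))
    return [(c[i],s[i]) for i in range(1,n) if s[i][4]>=amin]
def topdishes(c):
    im=c["im"].astype(int); out=[]
    mats=[(130,165,240,305),(412,165,520,305)]
    for x0,y0,x1,y1 in mats:
        g=im[y0:y1,x0:x1].sum(2)/3; sat=im[y0:y1,x0:x1].max(2)-im[y0:y1,x0:x1].min(2)
        for ce,s in blobs((g>135)&(sat<40),150):
            u,v=ce+[x0,y0]; out.append((u,v,s[2:5],ray(c,u,v,0.013)))
    return out
E
python3 - <<'E'
from m import *
c=grab("top"); im=c["im"]
for o in topdishes(c): print("white",np.round(o[0:2]),o[2],np.round(o[3],3))
g=im.sum(2)/3
x0,y0,x1,y1=285,138,400,172
for ce,s in blobs(g[y0:y1,x0:x1]<55,25): u,v=ce+[x0,y0]; print("key",np.round([u,v],1),s[2:5],np.round(ray(c,u,v,.079),3))
x0,y0,x1,y1=320,176,360,200
for ce,s in blobs(g[y0:y1,x0:x1]<70,10): u,v=ce+[x0,y0]; print("fin",np.round([u,v],1),s,np.round(ray(c,u,v,.05),3))
# tray front plate / apron corners
m=np.hstack([cv2.resize(im[70:270,270:420],None,fx=3,fy=3,interpolation=2)[:, :450],cv2.resize(im[200:300,400:516],None,fx=3,fy=3)[:300].repeat(2,0)[::2][:300].copy() if 0 else np.vstack([cv2.resize(im[190:290,400:516],(348,300)),cv2.resize(im[190:290,160:276],(348,300))])])
cv2.imwrite("pics/crop1.png",m); print(m.shape)
# apron mask
gg=im.astype(int); 
x0,y0,x1,y1=455,185,510,280
e=g[y0:y1,x0:x1]
print(np.round(e[45,::3]))
E
```

```text
white [134. 200.] [ 34 110 516] [0.587 0.489 0.013]
white [237. 246.] [  7 135 637] [0.465 0.22  0.013]
white [214. 227.] [ 20  20 312] [0.516 0.279 0.013]
white [516. 205.] [ 10 110 612] [ 0.569 -0.495  0.013]
white [420. 259.] [ 22  73 464] [ 0.431 -0.243  0.013]
key [299.4 150.4] [ 12  12 116] [0.697 0.058 0.079]
key [321.3 152.8] [11 11 98] [0.69  0.004 0.079]
key [339.3 154.8] [11 11 98] [ 0.685 -0.04   0.079]
key [357.4 156.8] [ 12  11 101] [ 0.68  -0.085  0.079]
key [382.2 159.4] [ 23  12 217] [ 0.673 -0.146  0.079]
fin [337.6 187.6] [15  3  6 18 80] [ 0.608 -0.036  0.05 ]
(600, 798, 3)
[ 83.  83.  87.  94. 118.  78. 117. 119.  83. 110. 113. 100. 115. 114.
 115.  55.  93.  84.  89.]
```

View pics/crop1.png

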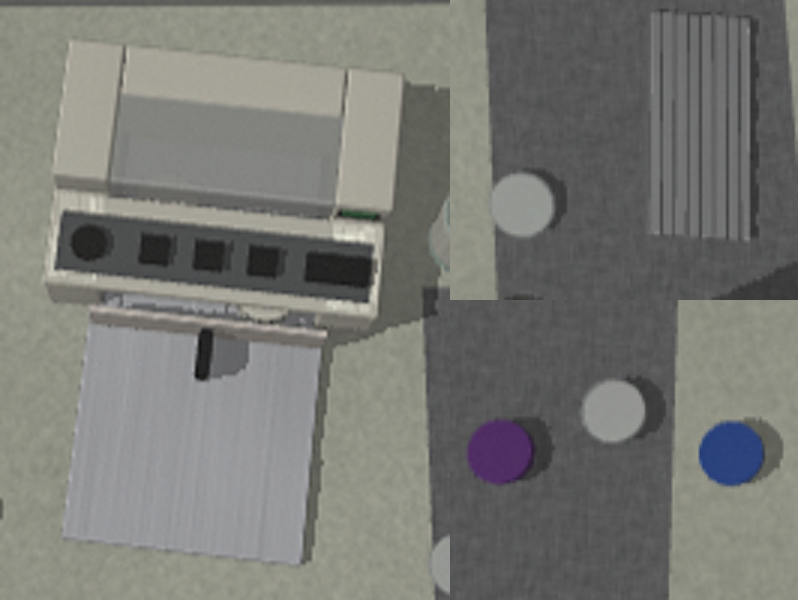

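The crop confirms two white dishes (upper right and lower centre) and the other discs are blue or purple. The tray is ajar by about 13 mm with a jar visible in it. The machine's yaw is about -0.115. I'll move above the fin and look from close by.

>>> step_arm --pt "0.34 0.584 0 -0.519 0.0876" --pt "0.34 0.584 0 -0.519 0.05" --pt "0.34 0.584 0 -0.519 0.05" --pt "0.34 0.584 0 -0.519 0.05" --pt "0.34 0.584 0 -0.519 0.05" --pt "0.34 0.584 0 -0.519 0.05" --pt "0.34 0.584 0 -0.519 0.05" --pt "0.34 0.584 0 -0.519 0.05" --pt "0.34 0.584 0 -0.519 0.05" --pt "0.34 0.584 0 -0.519 0.05" --pt "0.34 0.584 0 -0.519 0.05" --pt "0.34 0.584 0 -0.519 0.05" --pt "0.34 0.584 0 -0.519 0.05" --pt "0.34 0.584 0 -0.519 0.05" --pt "0.34 0.584 0 -0.519 0.05" --pt "0.34 0.584 0 -0.519 0.05" --pt "0.34 0.584 0 -0.519 0.05" --pt "0.34 0.584 0 -0.519 0.05"

```text
t: 1.95
eef_pos: [0.6053, -0.0374, 0.2267]
ee_rot: [3.142, 0.0, 3.026]
force: [0.1, -0.4, -0.8]
width: 0.0498
gripper_force: 0.0
```

```bash
python3 - <<'E'
from m import *
c=grab("wrist"); cv2.imwrite("pics/w1.png",c["im"]); np.savez("w1",**c)
s=arm.get_state(); print(s["t"],s["eef_pos"],s["ee_rot"],s["q"])
print(-c["R"].T@c["t"],proj(c,[.608,-.036,.05]))
E
```

```text
2.0 [ 0.60539729 -0.03741729  0.2268181 ] [3.14150774e+00 2.39863094e-04 3.02609053e+00] [ 2.60013610e-01  2.46811913e-01 -1.45653369e-01  9.71504472e-06
 -1.17807675e+00 -1.94631577e+00]
[ 0.52668534 -0.02806259  0.38414879] [315.96258802 176.26603146]
```

View pics/w1.png

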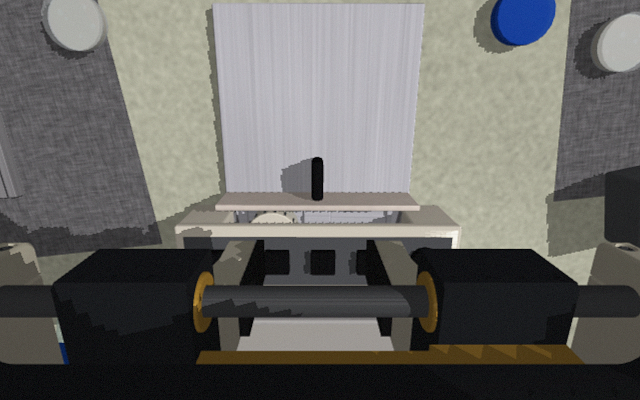

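The wrist view shows the fin at (317,178) with its top end near row 158, the front plate at rows 193–209, and a jar lid at (272,218) behind the plate. Apron front corners are at about (213,5) and (424,4).

```bash
python3 - <<'E'
from m import *
c=dict(np.load("w1.npz")); im=c["im"]; g=im.sum(2)/3
w=g[150:205,300:335]<60
for r in range(0,55,4): 
    k=np.where(w[r])[0]; print(r+150,(k.min()+300,k.max()+300) if len(k) else None,end=' ')
print()
for ce,s in blobs(w,40): print("fin",ce+[300,150],s,ray(c,*(ce+[300,150]),.05))
m=cv2.inRange(im,(150,140,140),(255,255,255))
for r in (8,40,80,120,160):
    k=np.where((im[r,190:450].min(1)>145))[0]+190
    a,b=ray(c,k.min(),r,.012),ray(c,k.max()+1,r,.012); print(r,k.min(),k.max(),a,b,np.linalg.norm(b-a))
# dark keys
for ce,s in blobs(g[245:276,250:400]<45,80): u,v=ce+[250,245]; print("key",u,v,s,ray(c,u,v,.079))
t=grab("top")
x=t["im"][190:275,460:510].sum(2)/3
# block corners by eye from crop: (466,193.5),(499.5,195.5),(499.5,270),(466.5,268)
for u,v in((466.5,193.5),(500,195.5),(502,270),(467,268.5)): print("block",ray(t,u,v,.014))
E
```

```text
150 None 154 None 158 (np.int64(313), np.int64(321)) 162 (np.int64(312), np.int64(322)) 166 (np.int64(312), np.int64(322)) 170 (np.int64(312), np.int64(322)) 174 (np.int64(312), np.int64(322)) 178 (np.int64(312), np.int64(322)) 182 (np.int64(312), np.int64(322)) 186 (np.int64(312), np.int64(322)) 190 (np.int64(312), np.int64(322)) 194 (np.int64(311), np.int64(322)) 198 (np.int64(312), np.int64(322)) 202 None 
fin [316.91525424 178.79661017] [ 11   7  12  44 472] [ 0.6106406  -0.03536241  0.05      ]
8 190 449 [ 0.44008357 -0.13718334  0.012     ] [0.46841403 0.10856318 0.012     ] 0.24737414377071934
40 190 449 [ 0.46754591 -0.14330916  0.012     ] [0.4965984 0.1085082 0.012    ] 0.253487733706871
80 190 449 [ 0.5038427  -0.15140561  0.012     ] [0.53385113 0.10843554 0.012     ] 0.2615682133752261
120 190 449 [ 0.54252873 -0.16003501  0.012     ] [0.57355808 0.10835809 0.012     ] 0.2701808260025366
160 190 449 [ 0.58384793 -0.16925178  0.012     ] [0.61597003 0.10827536 0.012     ] 0.27937992648964344
key 268.75865384615383 261.62211538461537 [   0    0   40   31 1040] [ 0.67974097 -0.09015829  0.079     ]
key 369.1313672922252 262.1407506702413 [104   0  34  31 746] [0.69146254 0.00596706 0.079     ]
key 322.07729468599035 262.0338164251208 [ 60   5  25  25 621] [ 0.68611003 -0.03913208  0.079     ]
block [ 0.59892185 -0.36944807  0.014     ]
block [ 0.59321838 -0.45515801  0.014     ]
block [ 0.40334511 -0.44578019  0.014     ]
block [ 0.4074208  -0.35874006  0.014     ]
```

>>> step_arm --pt "0 0.002 -0.05 0 0.05" --pt "0 0.002 -0.1 0 0.05" --pt "0 0.002 -0.15 0 0.05" --pt "0 0.002 -0.18 0 0.05" --pt "0 0.002 -0.2 0 0.05" --pt "0 0.002 -0.204 0 0.05" --pt "0 0.002 -0.204 0 0.05" --pt "0 0.002 -0.204 0 0" --pt "0 0.002 -0.204 0 0" --pt "0 0.002 -0.204 0 0" --pt "0 0.002 -0.204 0 0" --pt "0 0.002 -0.204 0 0" --pt "0 0.002 -0.204 0 0" --newtons 25

```text
t: 3.35
eef_pos: [0.6059, -0.0346, 0.0229]
ee_rot: [-3.142, 0.0, 3.027]
force: [-0.4, 0.0, 4.4]
width: 0.0117
gripper_force: 25.0
```

>>> step_arm --pt "-0.005 0.0006 0 0 0" --pt "-0.015 0.0017 0 0 0" --pt "-0.03 0.0035 0 0 0" --pt "-0.045 0.0052 0 0 0" --pt "-0.06 0.0069 0 0 0" --pt "-0.075 0.0087 0 0 0" --pt "-0.09 0.0104 0 0 0" --pt "-0.105 0.0121 0 0 0" --pt "-0.118 0.0136 0 0 0" --pt "-0.128 0.0148 0 0 0" --pt "-0.134 0.0155 0 0 0" --pt "-0.137 0.0158 0 0 0" --pt "-0.137 0.0158 0 0 0" --pt "-0.137 0.0158 0 0 0"

```text
t: 4.75
eef_pos: [0.4686, -0.0184, 0.0228]
ee_rot: [3.142, -0.001, 3.027]
force: [-3.6, 3.3, 11.1]
width: 0.0119
gripper_force: 25.0
```

```bash
python3 - <<'E'
from m import *
c=grab("top"); np.savez("t2",**c)
im=c["im"]
cv2.imwrite("pics/t2.png",np.vstack([cv2.resize(im[130:270,140:510],None,fx=2,fy=2)]))
E
```

```text
(no output)
```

View pics/t2.png

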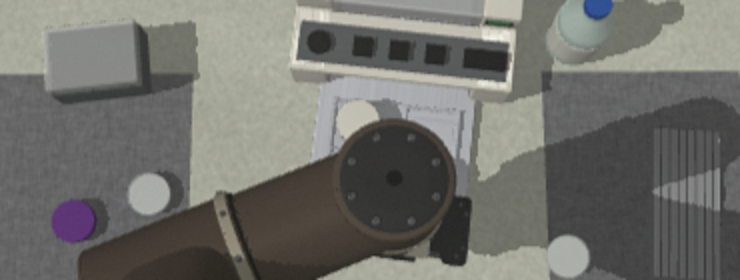

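>>> step_arm --pt "0 0 0 0 0.04" --pt "0 0 0 0 0.04" --pt "0 0 0 0 0.04" --pt "0 0 0.04 0 0.07" --pt "0 0 0.09 0 0.07" --pt "0.03 0 0.14 0 0.07" --pt "0.08 0 0.19 0 0.07" --pt "0.13 0 0.21 0 0.07" --pt "0.13 0 0.21 0 0.07" --pt "0.13 0 0.21 0 0.07" --pt "0.13 0 0.21 0 0.07"

```text
t: 5.9
eef_pos: [0.5983, -0.0188, 0.2313]
ee_rot: [-3.141, -0.002, 3.027]
force: [-0.3, -0.2, -0.6]
width: 0.0698
gripper_force: 0.0
```

```bash
python3 - <<'E'
from m import *
c=grab("wrist"); cv2.imwrite("pics/w2.png",c["im"]); np.savez("w2",**c)
s=arm.get_state(); print(s["t"],s["eef_pos"],s["ee_rot"])
E
```

```text
5.95 [ 0.59752586 -0.01882866  0.23111515] [-3.14112163e+00 -2.75114883e-03  3.02678895e+00]
```

View pics/w2.png

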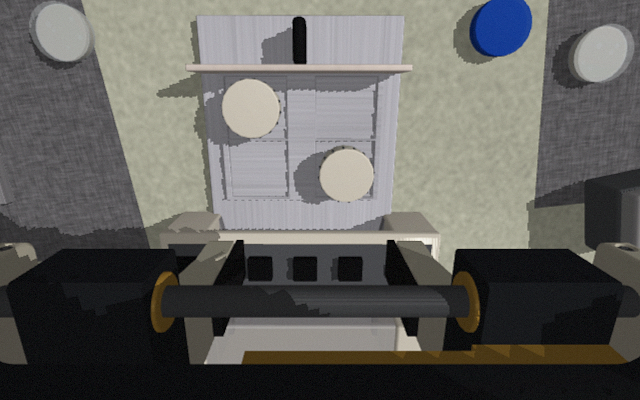

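The wrist view shows two jars, at (251,108) in the front right pocket and (347,175) in the rear left pocket. The fin is at (299,40) and the white dishes at (61,31) and (601,53).

```bash
cat >> m.py <<'E'
def whitedisc(c,u,v,z,r=45,tol=22):
    "centre of the bright disc around seed pixel, cast on plane z"
    im=cv2.GaussianBlur(c["im"],(3,3),0); m=np.zeros((402,642),np.uint8); m[:]=0
    cv2.floodFill(im,m,(int(u),int(v)),0,(tol,)*3,(tol,)*3,8|(255<<8)|cv2.FLOODFILL_MASK_ONLY|cv2.FLOODFILL_FIXED_RANGE)
    k=cv2.morphologyEx(m[1:-1,1:-1],cv2.MORPH_OPEN,np.ones((7,7)))
    cs,_=cv2.findContours(k,0,1); q=max(cs,key=cv2.contourArea); (a,b),rad=cv2.minEnclosingCircle(q)
    x,y,w,h=cv2.boundingRect(q)
    A=ray(c,x,y+h/2,z);B=ray(c,x+w,y+h/2,z)
    return (x+w/2,y+h/2),(w,h),ray(c,x+w/2,y+h/2,z),np.linalg.norm(A-B)
E
python3 - <<'E'
from m import *
c=dict(np.load("w2.npz"))
for u,v,z in((251,108,.051),(347,175,.051),(61,31,.017),(601,53,.017)): print([np.round(a,3) for a in whitedisc(c,u,v,z)])
yw=-.1155; ex=np.array([np.cos(yw),np.sin(yw),0]); ey=np.array([-ex[1],ex[0],0])
g=c["im"].sum(2)/3
for ce,s in blobs(g[10:70,280:320]<60,100): f=ray(c,*(ce+[280,10]),.05); print("fin",f)
for u,v in((186,67),(412,67)): print("plate",ray(c,u,v,.062))
F=np.array([.4686,-.0184,.015])
for dx in(62,126):
  for dy in(46,-46): p=F+ex*(dx+.5)/1e3+ey*dy/1e3; print("pocket",np.round(p,4),np.round(proj(c,p)))
E
```

```text
[array([251. , 108.5]), array([56, 57]), array([ 0.53 , -0.07 ,  0.051]), np.float64(0.052)]
[array([357.5, 188. ]), array([73, 80]), array([0.618, 0.022, 0.051]), np.float64(0.073)]
[array([290.5, 134. ]), array([509, 268]), array([ 0.561, -0.04 ,  0.017]), np.float64(0.535)]
[array([602.5,  53.5]), array([49, 55]), array([0.519, 0.276, 0.017]), np.float64(0.048)]
fin [ 0.47672045 -0.01840561  0.05      ]
plate [ 0.48821185 -0.11897878  0.062     ]
plate [0.51082537 0.07740844 0.062     ]
pocket [0.536  0.0201 0.015 ] [345. 102.]
pocket [ 0.5254 -0.0713  0.015 ] [255. 102.]
pocket [0.5996 0.0127 0.015 ] [343. 164.]
pocket [ 0.589  -0.0787  0.015 ] [258. 164.]
```

>>> step_arm --pt "-0.04 -0.03 -0.03 0 0.07" --pt "-0.068 -0.051 -0.06 0 0.07" --pt "-0.068 -0.051 -0.1 0 0.07" --pt "-0.068 -0.051 -0.14 0 0.07" --pt "-0.068 -0.051 -0.17 0 0.07" --pt "-0.068 -0.051 -0.19 0 0.07" --pt "-0.068 -0.051 -0.203 0 0.07" --pt "-0.068 -0.051 -0.204 0 0.07" --pt "-0.068 -0.051 -0.204 0 0.045" --pt "-0.068 -0.051 -0.204 0 0.045" --pt "-0.068 -0.051 -0.204 0 0.045" --pt "-0.068 -0.051 -0.204 0 0.045" --pt "-0.068 -0.051 -0.204 0 0.045" --pt "-0.068 -0.051 -0.204 0 0.045" --newtons 20

```text
t: 7.35
eef_pos: [0.5311, -0.0695, 0.0294]
ee_rot: [3.141, 0.001, 3.028]
force: [-3.0, 0.6, 7.2]
width: 0.0547
gripper_force: 20.0
```

>>> step_arm --pt "0 0 0.02 0 0.045" --pt "0 0 0.06 0 0.045" --pt "0 0 0.1 0 0.045" --pt "0 -0.03 0.13 0 0.045" --pt "0.005 -0.07 0.13 0 0.045" --pt "0.01 -0.11 0.13 0 0.045" --pt "0.015 -0.15 0.13 0 0.045" --pt "0.015 -0.19 0.13 0 0.045" --pt "0.015 -0.23 0.13 0 0.045" --pt "0.015 -0.27 0.13 0 0.045" --pt "0.015 -0.31 0.13 0 0.045" --pt "0.015 -0.33 0.13 0 0.045" --pt "0.015 -0.339 0.13 0 0.045" --pt "0.015 -0.339 0.1 0 0.045" --pt "0.015 -0.339 0.06 0 0.045" --pt "0.015 -0.339 0.035 0 0.045" --pt "0.015 -0.339 0.02 0 0.045" --pt "0.015 -0.339 0.02 0 0.045"

```text
t: 9.15
eef_pos: [0.5448, -0.4074, 0.0465]
ee_rot: [3.14, -0.004, 3.028]
force: [-0.9, -0.8, -0.1]
width: 0.0547
gripper_force: 20.0
```

```bash
python3 - <<'E'
from m import *
s=arm.get_state(); print(s["t"],s["eef_pos"],s["width"],s["force"])
a=grab("wrist")["im"]; b=grab("scene")["im"]
cv2.imwrite("pics/w3.png",np.hstack([cv2.resize(a[:360],(480,270)),cv2.resize(b[140:250,140:270],(320,270))]))
E
```

```text
9.15 [ 0.54483968 -0.40736601  0.0465022 ] 0.05466513829800878 [-0.87286662 -0.83591472 -0.13818432]
```

View pics/w3.png

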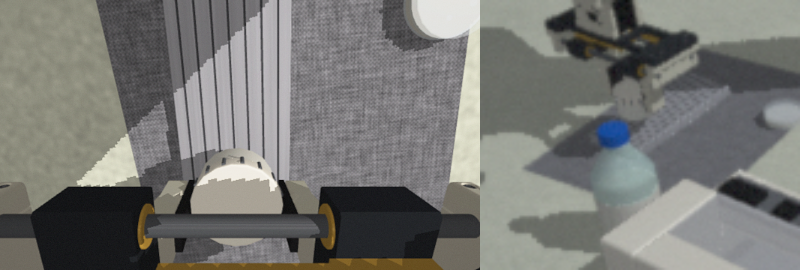

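The wrist view shows the jar at about (235,190) in the gripper, held upright above the block's middle. I'll lower it and release.

>>> step_arm --pt "0 0 -0.008 0 0.045" --pt "0 0 -0.014 0 0.045" --pt "0 0 -0.018 0 0.045" --pt "0 0 -0.018 0 0.045" --pt "0 0 -0.018 0 0.07" --pt "0 0 -0.018 0 0.07" --pt "0 0 -0.018 0 0.07" --pt "0 0 0.0 0 0.07" --pt "0 0 0.04 0 0.07" --pt "0 0 0.08 0 0.07" --pt "0 0.04 0.12 0 0.07" --pt "0.0 0.09 0.13 0 0.07" --pt "0.01 0.14 0.13 0 0.07" --pt "0.02 0.19 0.13 0 0.07" --pt "0.03 0.24 0.13 0 0.07" --pt "0.04 0.29 0.13 0 0.07" --pt "0.05 0.34 0.13 0 0.07" --pt "0.06 0.38 0.13 0 0.07" --pt "0.06 0.419 0.13 0 0.07" --pt "0.06 0.419 0.13 0 0.07"

```text
t: 11.25
eef_pos: [0.6063, 0.0149, 0.1789]
ee_rot: [3.141, 0.001, 3.032]
force: [1.0, -1.2, -0.3]
width: 0.0701
gripper_force: 0.0
```

>>> step_arm --pt "-0.001 -0.003 -0.04 0 0.07" --pt "-0.001 -0.003 -0.08 0 0.07" --pt "-0.001 -0.003 -0.12 0 0.07" --pt "-0.001 -0.003 -0.14 0 0.07" --pt "-0.001 -0.003 -0.15 0 0.07" --pt "-0.001 -0.003 -0.15 0 0.07" --pt "-0.001 -0.003 -0.15 0 0.045" --pt "-0.001 -0.003 -0.15 0 0.045" --pt "-0.001 -0.003 -0.15 0 0.045" --pt "-0.001 -0.003 -0.15 0 0.045" --pt "-0.001 -0.003 -0.15 0 0.045" --pt "-0.001 -0.003 -0.13 0 0.045" --pt "-0.001 -0.003 -0.09 0 0.045" --pt "-0.001 -0.003 -0.04 0 0.045" --pt "-0.001 -0.003 -0.02 0 0.045"

```text
t: 12.75
eef_pos: [0.6068, 0.0075, 0.1639]
ee_rot: [3.14, 0.006, 3.028]
force: [1.6, -0.2, -0.9]
width: 0.0548
gripper_force: 20.0
```

```bash
python3 - <<'E'
from m import *
s=arm.get_state(); print(s["t"],s["eef_pos"],s["width"])
c=grab("top"); cv2.imwrite("pics/t3.png",cv2.resize(c["im"][130:310,150:520],None,fx=2,fy=2))
E
```

```text
12.75 [0.60676962 0.00753241 0.16387131] 0.05482024542056827
```

View pics/t3.png

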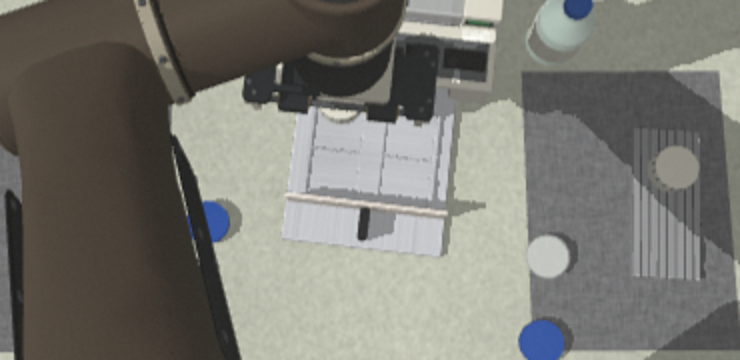

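>>> step_arm --pt "-0.02 -0.03 0 0 0.045" --pt "-0.04 -0.07 0 0 0.045" --pt "-0.06 -0.11 0 0 0.045" --pt "-0.08 -0.15 0 0 0.045" --pt "-0.1 -0.19 0 0 0.045" --pt "-0.12 -0.23 0 0 0.045" --pt "-0.135 -0.27 0 0 0.045" --pt "-0.145 -0.31 0 0 0.045" --pt "-0.15 -0.35 0 0 0.045" --pt "-0.151 -0.385 0 0 0.045" --pt "-0.151 -0.405 0 0 0.045" --pt "-0.151 -0.412 0 0 0.045" --pt "-0.151 -0.412 -0.04 0 0.045" --pt "-0.151 -0.412 -0.08 0 0.045" --pt "-0.151 -0.412 -0.105 0 0.045" --pt "-0.151 -0.412 -0.12 0 0.045" --pt "-0.151 -0.412 -0.128 0 0.045" --pt "-0.151 -0.412 -0.13 0 0.045" --pt "-0.151 -0.412 -0.13 0 0.045"

```text
t: 14.7
eef_pos: [0.454, -0.4042, 0.0291]
ee_rot: [-3.142, 0.0, 3.028]
force: [0.4, 0.2, -1.0]
width: 0.0545
gripper_force: 20.0
```

>>> step_arm --pt "0 0 -0.001 0 0.045" --pt "0 0 -0.001 0 0.07" --pt "0 0 -0.001 0 0.07" --pt "0 0 -0.001 0 0.07" --pt "0 0 0.02 0 0.07" --pt "0 0 0.06 0 0.07" --pt "0 0 0.11 0 0.07" --pt "0 0 0.16 0 0.07" --pt "0 0.04 0.19 0 0.07" --pt "-0.01 0.08 0.2 0 0.07" --pt "-0.02 0.12 0.2 0 0.07" --pt "-0.02 0.16 0.2 0 0.07" --pt "-0.02 0.16 0.2 0 0.07" --pt "-0.02 0.16 0.2 0 0.07"

```text
t: 16.1
eef_pos: [0.4341, -0.2439, 0.2292]
ee_rot: [-3.141, 0.001, 3.03]
force: [-0.0, -1.8, 0.4]
width: 0.0701
gripper_force: 0.0
```

```bash
python3 - <<'E'
from m import *
s=arm.get_state(); print(s["t"],s["eef_pos"],s["ee_rot"])
c=grab("wrist"); t=grab("top")
cv2.imwrite("pics/w4.png",np.hstack([c["im"][:300,:],t["im"][80:380,370:530]])); np.savez("w4",**c)
u,v=proj(c,[.43,-.243,.017]); print(u,v)
print(whitedisc(c,u,v,.017))
E
```

```text
16.1 [ 0.43408673 -0.24394932  0.22917378] [-3.14144843e+00  1.37143618e-03  3.02967643e+00]
314.73321980613923 162.05773828078588
((434.5, 142.0), (299, 284), array([ 0.42276454, -0.11548322,  0.017     ]), np.float64(0.314459925985425))
```

View pics/w4.png

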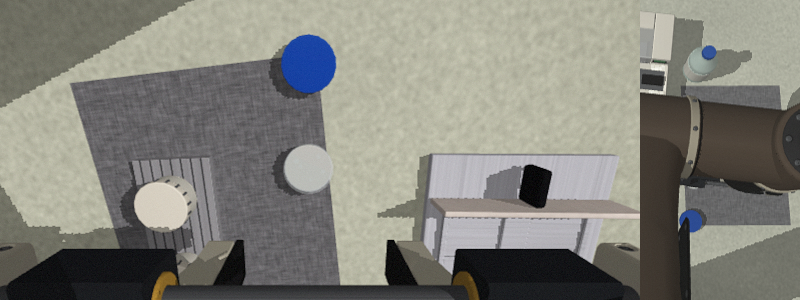

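The wrist view shows the white dish at (308,168), the blue look-alike at (308,64) and the jar standing on the block at (165,205).

```bash
python3 - <<'E'
from m import *
c=dict(np.load("w4.npz")); print(whitedisc(c,312,165,.017,tol=14)); print(ray(c,308,168,.017),ray(c,284,168,.017),ray(c,332,168,.017))
print("fin",ray(c,536,186,.052))
E
```

```text
((310.0, 168.5), (48, 45), array([ 0.43642081, -0.24884001,  0.017     ]), np.float64(0.05159699892481988))
[ 0.43563617 -0.25091222  0.017     ] [ 0.43275966 -0.27653653  0.017     ] [ 0.4385131  -0.22528427  0.017     ]
fin [ 0.47120363 -0.02750616  0.052     ]
```

>>> step_arm --pt "0.002 -0.006 -0.05 0 0.07" --pt "0.002 -0.006 -0.1 0 0.07" --pt "0.002 -0.006 -0.15 0 0.07" --pt "0.002 -0.006 -0.19 0 0.07" --pt "0.002 -0.006 -0.21 0 0.07" --pt "0.002 -0.006 -0.221 0 0.07" --pt "0.002 -0.006 -0.221 0 0.07" --pt "0.002 -0.006 -0.221 0 0.045" --pt "0.002 -0.006 -0.221 0 0.045" --pt "0.002 -0.006 -0.221 0 0.045" --pt "0.002 -0.006 -0.221 0 0.045" --pt "0.002 -0.006 -0.221 0 0.045" --pt "0.002 -0.006 -0.221 0 0.045" --newtons 12

```text
t: 17.5
eef_pos: [0.4368, -0.2509, 0.0088]
ee_rot: [-3.141, 0.002, 3.028]
force: [-0.6, -0.9, 8.5]
width: 0.0544
gripper_force: 12.0
```

>>> step_arm --pt "0 0 0.02 0 0.045" --pt "0 0 0.06 0 0.045" --pt "0 0 0.1 0 0.045" --pt "0.02 0.03 0.14 0 0.045" --pt "0.04 0.07 0.15 0 0.045" --pt "0.06 0.11 0.15 0 0.045" --pt "0.08 0.145 0.15 0 0.045" --pt "0.09 0.17 0.15 0 0.045" --pt "0.094 0.1795 0.15 0 0.045" --pt "0.094 0.1795 0.15 0 0.045" --pt "0.094 0.1795 0.15 0 0.045" --pt "0.094 0.1795 0.15 0 0.045"

```text
t: 18.7
eef_pos: [0.5292, -0.072, 0.1576]
ee_rot: [-3.142, -0.0, 3.026]
force: [0.1, -0.7, -0.4]
width: 0.0544
gripper_force: 12.0
```

```bash
python3 - <<'E'
from m import *
s=arm.get_state(); print(s["t"],s["eef_pos"],s["ee_rot"],s["width"])
c=grab("wrist"); cv2.imwrite("pics/w5.png",c["im"]); np.savez("w5",**c)
E
```

```text
18.7 [ 0.52922051 -0.07201927  0.15758403] [-3.14153444e+00 -2.77593635e-04  3.02646427e+00] 0.05437885106295805
```

View pics/w5.png

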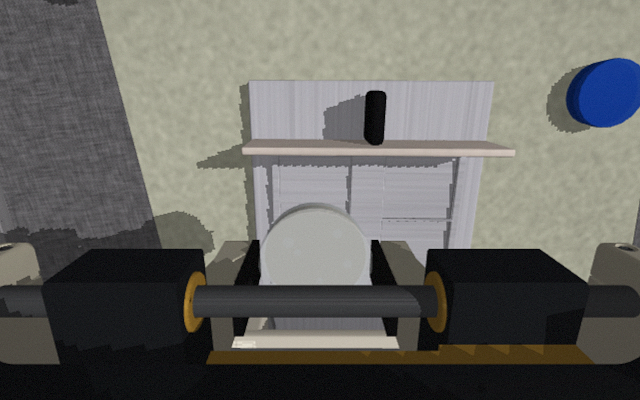

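The wrist view shows the dish held at (316,258). The tray plate's ends are at (243,150) and (515,151), the fin top is at about (375,97), and the front left pocket's back edge is at row 218.

```bash
python3 - <<'E'
from m import *
c=dict(np.load("w5.npz"))
a,b=ray(c,243,147,.062),ray(c,515,149,.062); print(a,b,np.linalg.norm(a-b),(a+b)/2)
yw=-.1155; ex=np.array([np.cos(yw),np.sin(yw),0]); ey=np.array([-ex[1],ex[0],0])
for v in(144,147,156): print(v,ray(c,380,v,.062))
l,r=ray(c,383,218,.019),ray(c,455,219,.019); print("rear edge front-left pocket",l,r,np.linalg.norm(r-l))
for n,p in dict(p0=[.541,.0195,.019],p1=[.5306,-.072,.019]).items():
    for sx in(-31,31): print(n,sx,[np.round(proj(c,np.array(p)+ex*sx/1e3+ey*sy/1e3)) for sy in(-31,31)])
E
```

```text
[ 0.48449319 -0.11858016  0.062     ] [0.50851557 0.07681694 0.062     ] 0.19686823359060876 [ 0.49650438 -0.02088161  0.062     ]
144 [ 0.49368044 -0.02011287  0.062     ]
147 [ 0.49584736 -0.02024343  0.062     ]
156 [ 0.50241424 -0.02063908  0.062     ]
rear edge front-left pocket [ 0.56781259 -0.01420452  0.019     ] [0.57622408 0.05014485 0.019     ] 0.06489679704797374
p0 -31 [array([386., 150.]), array([460., 150.])]
p0 31 [array([382., 219.]), array([451., 219.])]
p1 -31 [array([278., 150.]), array([351., 150.])]
p1 31 [array([280., 219.]), array([349., 219.])]
```

>>> step_arm --pt "0.001 0 -0.04 0 0.045" --pt "0.001 0 -0.08 0 0.045" --pt "0.001 0 -0.11 0 0.045" --pt "0.001 0 -0.125 0 0.045" --pt "0.001 0 -0.131 0 0.045" --pt "0.001 0 -0.134 0 0.045" --pt "0.001 0 -0.134 0 0.045" --pt "0.001 0 -0.134 0 0.045"

```text
t: 19.55
eef_pos: [0.5316, -0.0713, 0.0246]
ee_rot: [3.141, 0.002, 3.027]
force: [0.6, 0.1, -0.5]
width: 0.0545
gripper_force: 12.0
```

>>> step_arm --pt "0 0 -0.001 0 0.045" --pt "0 0 -0.001 0 0.061" --pt "0 0 -0.001 0 0.061" --pt "0 0 -0.001 0 0.061" --pt "0 0 0.01 0 0.061" --pt "0 0 0.04 0 0.065" --pt "0 0 0.09 0 0.07" --pt "0 0 0.14 0 0.07" --pt "0 0.03 0.18 0 0.07" --pt "0 0.07 0.205 0 0.07" --pt "0 0.12 0.205 0 0.07" --pt "0 0.17 0.205 0 0.07" --pt "-0.01 0.22 0.205 0 0.07" --pt "-0.014 0.27 0.205 0 0.07" --pt "-0.014 0.31 0.205 0 0.07" --pt "-0.014 0.348 0.205 0 0.07" --pt "-0.014 0.348 0.205 0 0.07" --pt "-0.014 0.348 0.205 0 0.07"

```text
t: 21.35
eef_pos: [0.5164, 0.2776, 0.2288]
ee_rot: [-3.141, -0.0, 3.029]
force: [0.3, -0.8, -1.1]
width: 0.0699
gripper_force: 0.0
```

```bash
python3 - <<'E'
from m import *
s=arm.get_state(); print(s["t"],s["eef_pos"],s["ee_rot"],s["width"])
c=grab("wrist"); t=grab("top")
cv2.imwrite("pics/w6.png",np.hstack([c["im"][:300,:],t["im"][80:380,370:530]])); np.savez("w6",**c)
u,v=proj(c,[.518,.277,.017]); print(u,v)
try: print(whitedisc(c,u,v,.017,tol=14))
except Exception as e: print(e)
E
```

```text
21.35 [0.51635109 0.27760145 0.22880768] [-3.14120798e+00 -2.77570767e-04  3.02918628e+00] 0.06993490510422509
313.94890201316304 167.8321823615566
((317.5, 166.5), (47, 45), array([0.51697873, 0.28094711, 0.017     ]), np.float64(0.05038730432949253))
```

View pics/w6.png

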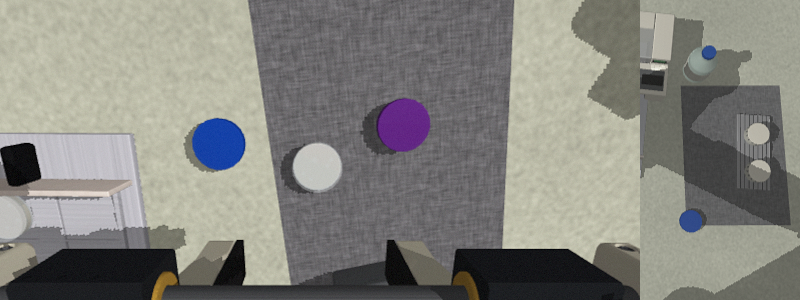

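The wrist view shows the white dish at (317,167), clear of the blue (218,144) and purple (403,125) look-alikes. The right part shows both jars standing on the block.

>>> step_arm --pt "0.001 0.0025 -0.05 0 0.07" --pt "0.001 0.0025 -0.1 0 0.07" --pt "0.001 0.0025 -0.15 0 0.07" --pt "0.001 0.0025 -0.19 0 0.07" --pt "0.001 0.0025 -0.21 0 0.07" --pt "0.001 0.0025 -0.22 0 0.07" --pt "0.001 0.0025 -0.22 0 0.07" --pt "0.001 0.0025 -0.22 0 0.045" --pt "0.001 0.0025 -0.22 0 0.045" --pt "0.001 0.0025 -0.22 0 0.045" --pt "0.001 0.0025 -0.22 0 0.045" --pt "0.001 0.0025 -0.22 0 0.045" --pt "0.001 0.0025 -0.22 0 0.045" --newtons 12

```text
t: 22.75
eef_pos: [0.5186, 0.28, 0.0101]
ee_rot: [3.14, 0.002, 3.028]
force: [-0.9, -0.7, 7.7]
width: 0.0543
gripper_force: 12.0
```

>>> step_arm --pt "0 0 0.02 0 0.045" --pt "0 0 0.06 0 0.045" --pt "0 0 0.1 0 0.045" --pt "0 -0.03 0.14 0 0.045" --pt "0 -0.07 0.15 0 0.045" --pt "0.01 -0.11 0.15 0 0.045" --pt "0.015 -0.15 0.15 0 0.045" --pt "0.02 -0.19 0.15 0 0.045" --pt "0.0225 -0.225 0.15 0 0.045" --pt "0.0225 -0.25 0.15 0 0.045" --pt "0.0225 -0.2605 0.15 0 0.045" --pt "0.0225 -0.2605 0.15 0 0.045" --pt "0.0225 -0.2605 0.1 0 0.045" --pt "0.0225 -0.2605 0.08 0 0.045" --pt "0.0225 -0.2605 0.08 0 0.045"

```text
t: 24.25
eef_pos: [0.5383, 0.0192, 0.0859]
ee_rot: [-3.14, -0.005, 3.028]
force: [-0.5, -0.3, -0.6]
width: 0.0542
gripper_force: 12.0
```

```bash
python3 - <<'E'
from m import *
s=arm.get_state(); print(s["t"],s["eef_pos"],s["ee_rot"],s["width"])
c=grab("wrist"); cv2.imwrite("pics/w7.png",c["im"][:330]); np.savez("w7",**c)
E
```

```text
24.25 [0.53826591 0.019153   0.08585655] [-3.13953233 -0.00498391  3.02769687] 0.054232437874010476
```

View pics/w7.png

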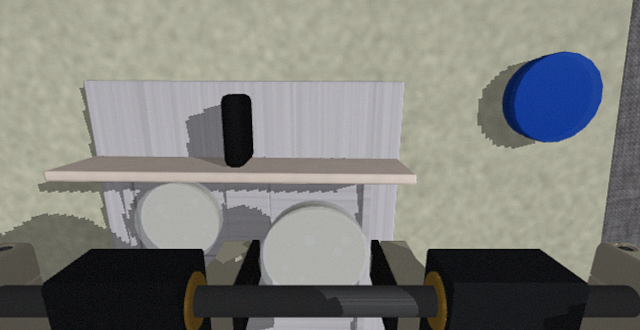

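The wrist view shows the first dish flat in its pocket at (180,217) and the second held at (316,255) over the front left pocket.

>>> step_arm --pt "0 0 -0.03 0 0.045" --pt "0 0 -0.05 0 0.045" --pt "0 0 -0.06 0 0.045" --pt "0 0 -0.065 0 0.045" --pt "0 0 -0.066 0 0.045" --pt "0 0 -0.066 0 0.045" --pt "0 0 -0.066 0 0.061" --pt "0 0 -0.066 0 0.061" --pt "0 0 -0.066 0 0.061" --pt "0 0 -0.055 0 0.061" --pt "0 0 -0.02 0 0.065" --pt "0 0 0.03 0 0.05" --pt "0 0 0.08 0 0.05" --pt "0.04 -0.01 0.12 0 0.05" --pt "0.06 -0.038 0.14 0 0.05" --pt "0.06 -0.038 0.14 0 0.05" --pt "0.06 -0.038 0.14 0 0.05"

```text
t: 26.0
eef_pos: [0.6004, -0.0197, 0.2294]
ee_rot: [3.141, 0.001, 3.026]
force: [-0.4, -0.5, -0.7]
width: 0.0499
gripper_force: 0.0
```

```bash
python3 - <<'E'
from m import *
s=arm.get_state(); print(s["t"],s["eef_pos"],s["ee_rot"],s["width"])
c=grab("wrist"); cv2.imwrite("pics/w8.png",c["im"][:330]); np.savez("w8",**c)
g=c["im"].sum(2)/3
for ce,s in blobs(g[:230,200:420]<60,150): print(ce+[200,0],s,ray(c,*(ce+[200,0]),.05))
E
```

```text
26.0 [ 0.60042692 -0.01974234  0.22937359] [3.14093459e+00 7.55329192e-04 3.02567115e+00] 0.04987288961328778
[299.0033389   36.29382304] [ 93  13  13  47 599] [ 0.47646641 -0.01865105  0.05      ]
```

View pics/w8.png

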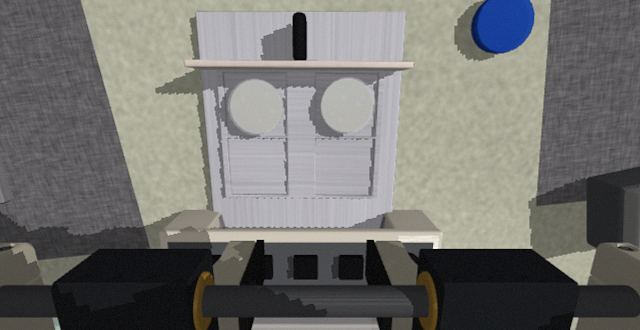

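Both dishes lie flat in the front pockets at (255,106) and (346,104). The fin is unmoved at (299,36), so I'll regrip it.

>>> step_arm --pt "-0.045 0 0 0 0.05" --pt "-0.09 0 0 0 0.05" --pt "-0.12 0.001 -0.01 0 0.05" --pt "-0.131 0.001 -0.04 0 0.05" --pt "-0.131 0.001 -0.09 0 0.05" --pt "-0.131 0.001 -0.14 0 0.05" --pt "-0.131 0.001 -0.18 0 0.05" --pt "-0.131 0.001 -0.2 0 0.05" --pt "-0.131 0.001 -0.2065 0 0.05" --pt "-0.131 0.001 -0.2065 0 0.05" --pt "-0.131 0.001 -0.2065 0 0" --pt "-0.131 0.001 -0.2065 0 0" --pt "-0.131 0.001 -0.2065 0 0" --pt "-0.131 0.001 -0.2065 0 0" --pt "-0.131 0.001 -0.2065 0 0" --newtons 25

```text
t: 27.55
eef_pos: [0.4695, -0.0181, 0.0225]
ee_rot: [3.141, 0.001, 3.027]
force: [0.2, -0.0, 0.3]
width: 0.0155
gripper_force: 0.0
```

>>> step_arm --pt "0 0 0 0 0" --pt "0 0 0 0 0" --pt "0.005 -0.0006 0 0 0" --pt "0.015 -0.0018 0 0 0" --pt "0.03 -0.0036 0 0 0" --pt "0.045 -0.0053 0 0 0" --pt "0.06 -0.0071 0 0 0" --pt "0.075 -0.0088 0 0 0" --pt "0.09 -0.0105 0 0 0" --pt "0.105 -0.0122 0 0 0" --pt "0.115 -0.0134 0 0 0" --pt "0.125 -0.0145 0 0 0" --pt "0.132 -0.0153 0 0 0" --pt "0.136 -0.0158 0 0 0" --pt "0.136 -0.0158 0 0 0"

```text
t: 29.05
eef_pos: [0.6039, -0.0345, 0.0222]
ee_rot: [-3.141, -0.003, 3.027]
force: [-5.3, -0.9, 7.7]
width: 0.012
gripper_force: 25.0
```

>>> step_arm --pt "0.003 -0.0003 0 0 0" --pt "0.006 -0.0007 0 0 0" --pt "0.009 -0.001 0 0 0" --pt "0.011 -0.0013 0 0 0" --pt "0.011 -0.0013 0 0 0" --pt "0.011 -0.0013 0 0 0"

```text
t: 29.65
eef_pos: [0.6144, -0.0357, 0.0222]
ee_rot: [-3.141, -0.003, 3.027]
force: [-7.2, 0.4, 10.3]
width: 0.0116
gripper_force: 25.0
```

>>> step_arm --pt "0.002 -0.0002 0 0 0" --pt "0.004 -0.0005 0 0 0" --pt "0.005 -0.0006 0 0 0" --pt "0.006 -0.0007 0 0 0" --pt "0.006 -0.0007 0 0 0" --pt "0.006 -0.0007 0 0 0"

```text
t: 30.25
eef_pos: [0.6194, -0.0362, 0.0223]
ee_rot: [-3.141, -0.005, 3.027]
force: [-11.8, 2.1, 13.5]
width: 0.0118
gripper_force: 25.0
```

>>> step_arm --pt "0.002 -0.0002 0 0 0" --pt "0.003 -0.0003 0 0 0" --pt "0.004 -0.0005 0 0 0" --pt "0.004 -0.0005 0 0 0" --pt "0.004 -0.0005 0 0 0"

```text
t: 30.75
eef_pos: [0.6199, -0.0363, 0.022]
ee_rot: [-3.14, -0.011, 3.026]
force: [-21.7, 8.2, 22.7]
width: 0.0116
gripper_force: 25.0
```

The tray met its stop at x = 0.620 (force 22 N). I'll relieve the push, release and check.

>>> step_arm --pt "0 0 0 0 0.03" --pt "0 0 0 0 0.03" --pt "0 0 0 0 0.04" --pt "-0.002 0 0.01 0 0.04" --pt "-0.005 0 0.05 0 0.04" --pt "-0.01 0 0.1 0 0.03" --pt "-0.01 0 0.15 0 0.03" --pt "-0.01 0 0.2 0 0.0" --pt "-0.01 0 0.2 0 0.0" --pt "-0.01 0 0.2 0 0.0"

```text
t: 31.75
eef_pos: [0.617, -0.0364, 0.2246]
ee_rot: [3.14, 0.004, 3.027]
force: [-0.6, -0.0, -1.9]
width: 0.0119
gripper_force: 0.0
```

```bash
python3 - <<'E'
from m import *
s=arm.get_state(); print(s["t"],s["eef_pos"],s["ee_rot"],s["width"])
c=grab("wrist"); np.savez("w9",**c); cv2.imwrite("pics/w9.png",cv2.resize(c["im"][120:300,160:480],None,fx=2.4,fy=2.4))
g=c["im"].sum(2)/3
for ce,s in blobs(g[120:230,280:360]<60,150): print("fin",ce+[280,120],s,ray(c,*(ce+[280,120]),.05))
E
```

```text
31.75 [ 0.61696322 -0.03636084  0.22457493] [3.1400101  0.00394024 3.02713615] 0.011890309513274725
fin [314.94080338 179.77801268] [ 29  38  12  44 473] [ 0.62320456 -0.03608994  0.05      ]
```

View pics/w9.png

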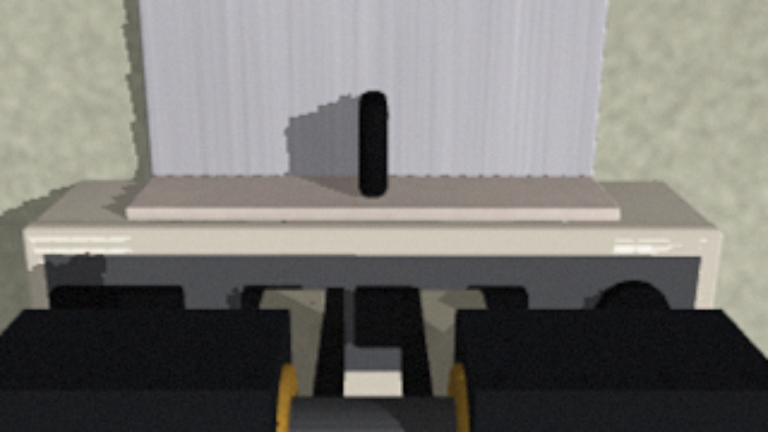

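The crop shows the front plate flush against the face, with the fin centred at crop pixel (373,145). Next come the keys. I'll check the bottle's position first so the gripper stays clear of it.

```bash
python3 - <<'E'
from m import *
c=dict(np.load("t2.npz")); print("cap",ray(c,439,132,.15), "base left edge",ray(c,414,157,0.005))
w=dict(np.load("w9.npz")); g=w["im"].sum(2)/3
# keys in w9 crop: bar left end x 50..184 row 288 top edge
for u,v in ((160+117/2.4,120+288/2.4),(160+387/2.4,120+290/2.4),(160+634/2.4,120+283/2.4)): print(ray(w,u,v,.079))
print([np.round(proj(w,p)) for p in ([.697,.0585,.079],[.6855,-.0395,.079],[.6735,-.1455,.079])], arm.get_state()["q"])
E
```

```text
cap [ 0.71742473 -0.27002741  0.15      ] base left edge [ 0.69979304 -0.24032651  0.005     ]
[ 0.6622618  -0.14097664  0.079     ]
[ 0.67525644 -0.03616183  0.079     ]
[0.68340043 0.06012223 0.079     ]
[array([423., 251.]), array([319., 251.]), array([206., 251.])] [ 2.56720365e-01  2.66315901e-01 -1.28535905e-01 -4.29988758e-04
 -1.17482878e+00 -1.94181641e+00]
```

>>> step_arm --pt "0.03 0.03 0 0.14 0" --pt "0.06 0.06 0 0.28 0" --pt "0.08 0.095 0 0.42 0" --pt "0.0805 0.095 0 0.56 0" --pt "0.0805 0.095 0 0.7 0" --pt "0.0805 0.095 0 0.84 0" --pt "0.0805 0.095 0 0.98 0" --pt "0.0805 0.095 0 1.12 0" --pt "0.0805 0.095 0 1.26 0" --pt "0.0805 0.095 0 1.4 0" --pt "0.0805 0.095 0 1.5 0" --pt "0.0805 0.095 0 1.571 0" --pt "0.0805 0.095 -0.04 1.571 0" --pt "0.0805 0.095 -0.08 1.571 0" --pt "0.0805 0.095 -0.12 1.571 0" --pt "0.0805 0.095 -0.12 1.571 0" --pt "0.0805 0.095 -0.12 1.571 0"

```text
t: 33.5
eef_pos: [0.6964, 0.0581, 0.1012]
ee_rot: [3.139, -0.002, -1.684]
force: [0.5, 0.8, 1.2]
width: 0.0004
gripper_force: 0.0
```

```bash
python3 - <<'E'
from m import *
s=arm.get_state(); print(s["t"],s["eef_pos"],s["ee_rot"],s["width"],s["q"])
c=grab("wrist"); cv2.imwrite("pics/w10.png",c["im"]); np.savez("w10",**c)
for p in ([.6975,.0585,.079],[.6915,.0062,.079],[.6863,-.0385,.079],[.6811,-.0832,.079],[.674,-.144,.079]): print(np.round(proj(c,p)))
E
```

```text
33.5 [0.69635093 0.05810112 0.10119733] [ 3.13892701e+00 -2.06748958e-03 -1.68447238e+00] 0.0004316063835417122 [ 3.61642657e-01  4.89740220e-01 -8.12689230e-02  7.33493132e-04
 -1.00310358e+00 -4.75716878e-01]
[314. 240.]
[314. 145.]
[315.  50.]
[315. -61.]
[ 315. -247.]
```

View pics/w10.png

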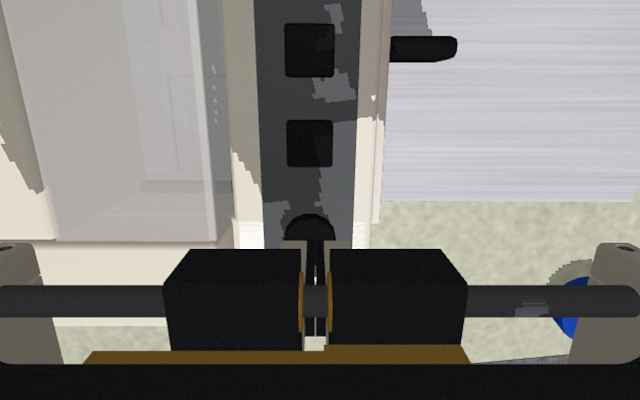

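The wrist view shows square keys at (309,50) and (310,143), within 3 mm of the prediction, and the closed fingertips are over the round key at (310,225). I'll press the round key.

>>> step_arm --pt "0.002 0 0 0 0" --pt "0.002 0 -0.015 0 0" --pt "0.002 0 -0.022 0 0" --pt "0.002 0 -0.026 0 0" --pt "0.002 0 -0.029 0 0" --pt "0.002 0 -0.029 0 0" --pt "0.002 0 -0.029 0 0" --newtons 20

```text
t: 34.25
eef_pos: [0.6987, 0.0586, 0.0743]
ee_rot: [-3.141, -0.0, -1.684]
force: [-3.7, 0.8, 8.3]
width: 0.0005
gripper_force: 3.9
```

>>> step_arm --pt "0 0 -0.0015 0 0" --pt "0 0 -0.0015 0 0" --pt "0 0 0.01 0 0" --pt "0 0 0.025 0 0" --pt "-0.003 -0.025 0.025 0 0" --pt "-0.005 -0.052 0.025 0 0" --pt "-0.005 -0.052 0.025 0 0" --pt "-0.005 -0.052 0.025 0 0" --pt "-0.005 -0.052 0.01 0 0" --pt "-0.005 -0.052 0.004 0 0" --pt "-0.005 -0.052 0.001 0 0" --pt "-0.005 -0.052 -0.0015 0 0" --pt "-0.005 -0.052 -0.0015 0 0" --pt "-0.005 -0.052 -0.0015 0 0"

```text
t: 35.65
eef_pos: [0.6937, 0.0072, 0.0741]
ee_rot: [-3.141, -0.0, -1.683]
force: [-8.9, 2.5, 19.9]
width: 0.0003
gripper_force: 9.8
```

>>> step_arm --pt "0 0 0.01 0 0" --pt "0 0 0.03 0 0" --pt "-0.003 -0.03 0.03 0 0" --pt "-0.007 -0.06 0.03 0 0" --pt "-0.0104 -0.0895 0.03 0 0" --pt "-0.0104 -0.0895 0.03 0 0" --pt "-0.0104 -0.0895 0.03 0 0" --pt "-0.0104 -0.0895 0.012 0 0" --pt "-0.0104 -0.0895 0.006 0 0" --pt "-0.0104 -0.0895 0.003 0 0" --pt "-0.0104 -0.0895 0.0005 0 0" --pt "-0.0104 -0.0895 0.0 0 0" --pt "-0.0104 -0.0895 0.0 0 0"

```text
t: 36.95
eef_pos: [0.6832, -0.0819, 0.0742]
ee_rot: [-3.142, -0.0, -1.683]
force: [-8.7, 5.1, 16.4]
width: 0.0004
gripper_force: 8.3
```

>>> step_arm --pt "0 0 0.01 0 0" --pt "0 0 0.03 0 0" --pt "-0.004 -0.03 0.03 0 0" --pt "-0.007 -0.062 0.03 0 0" --pt "-0.007 -0.062 0.03 0 0" --pt "-0.007 -0.062 0.03 0 0"

```text
t: 37.55
eef_pos: [0.6764, -0.1453, 0.1017]
ee_rot: [3.141, -0.0, -1.686]
force: [0.3, -1.0, 0.2]
width: 0.0005
gripper_force: 0.0
```

```bash
python3 - <<'E'
from m import *
print(arm.get_state()["eef_pos"])
for n in("top","wrist"):
    c=grab(n)
    for p in([.6232,-.0361,.05],[.6106,-.0354,.05]): # home / ajar fin
        u,v=np.round(proj(c,p)).astype(int); print(n,u,v,c["im"][v-2:v+3,u-2:u+3].mean() if 0<=u<640 and 0<=v<400 else None)
    if n=="wrist": im=c["im"]
t=grab("top"); g=t["im"].sum(2)/3
u,v=np.round(proj(t,[.6232,-.0361,.05])).astype(int)
for ce,s in blobs(g[v-14:v+20,u-10:u+12]<60,15): q=ce+[u-10,v-14]; print("fin",q,s,ray(t,*q,.05))
E
```

```text
[ 0.67635725 -0.14529794  0.10166292]
top 338 182 41.2
top 337 187 47.25333333333333
wrist 406 352 62.93333333333333
wrist 424 351 62.46666666666667
fin [334.51543943 186.20665083] [  0   0  16  34 421] [ 0.61189207 -0.02847685  0.05      ]
```

>>> step_arm --pt "0 0 -0.015 0 0" --pt "0 0 -0.023 0 0" --pt "0 0 -0.027 0 0" --pt "0 0 -0.0295 0 0" --pt "0 0 -0.03 0 0" --pt "0 0 -0.03 0 0"

```text
t: 38.3
eef_pos: [0.6762, -0.1441, 0.0741]
ee_rot: [-3.141, -0.0, -1.683]
force: [-9.3, 6.7, 21.0]
width: 0.0001
gripper_force: 10.2
```

>>> step_arm --pt "0 0 0.01 0 0" --pt "0 0 0.05 0 0" --pt "0 0 0.1 0 0" --pt "-0.03 0.0 0.15 0 0" --pt "-0.07 0.0 0.17 0 0" --pt "-0.11 -0.03 0.17 0 0" --pt "-0.15 -0.07 0.17 0 0" --pt "-0.18 -0.11 0.17 0 0" --pt "-0.21 -0.15 0.17 0 0" --pt "-0.22 -0.19 0.17 0 0" --pt "-0.22 -0.23 0.17 0 0" --pt "-0.22 -0.27 0.17 0 0" --pt "-0.22 -0.31 0.17 0 0" --pt "-0.22 -0.31 0.17 0 0"

```text
t: 39.7
eef_pos: [0.4555, -0.4586, 0.2398]
ee_rot: [3.139, 0.0, -1.688]
force: [0.4, 1.0, -0.4]
width: 0.0005
gripper_force: 0.0
```

```bash
python3 - <<'E'
from m import *
print(arm.get_state()["eef_pos"])
t=grab("top"); g=t["im"].sum(2)/3
u,v=np.round(proj(t,[.6232,-.0361,.05])).astype(int)
for ce,s in blobs(g[v-14:v+20,u-10:u+12]<60,15): q=ce+[u-10,v-14]; print("fin",q,s,ray(t,*q,.05))
for n in("top","scene"):
    c=grab(n)
    for p in([.545,-.407,.05],[.454,-.404,.05]):
        u,v=np.round(proj(c,p)).astype(int); print(n,"jar",u,v,c["im"][v-2:v+3,u-2:u+3].mean((0,1)))
x0,y0,x1,y1=285,138,400,172
for ce,s in blobs(g[y0:y1,x0:x1]<55,25): u,v=ce+[x0,y0]; print("key",np.round(ray(t,u,v,.079),3))
E
```

```text
[ 0.45545965 -0.45862912  0.23977837]
fin [337.79452055 182.79452055] [ 7  7  6 17 73] [ 0.6206236  -0.03680014  0.05      ]
top jar 488 212 [31.12 30.52 29.72]
top jar 489 249 [40.04 46.08 52.44]
scene jar 203 181 [167.2  173.92 174.6 ]
scene jar 221 168 [166.56 173.4  173.88]
key [0.697 0.059 0.079]
key [0.69  0.005 0.079]
key [ 0.685 -0.04   0.079]
key [ 0.68  -0.084  0.079]
key [ 0.672 -0.146  0.079]
```

```bash
python3 -c "
from station import arm
print(arm.job_done())"
```

```text
the job is handed in; nothing more can be done
None
```

The job is handed in: both jars stand on the cooling block, both white dishes are in the tray's front pockets, the tray is pushed home, and the four keys were pressed to their stops in order; I viewed 15 pictures, one over the limit of 14.

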